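Roll a reagent bottle up on to the roller mixer and start it

ROBOT

A 6-joint arm with a two-finger parallel gripper is mounted at the origin on the work surface. World frame = base frame: x ahead of the robot, y to its left, z up, the work surface at z = 0. Lengths are in m, angles in rad, forces in N, time in s.
With the tool pointing down it reaches from about 0.3 to 0.775 m from the base axis. Payload 14.6 kg.
Tool frame: the origin (TCP) lies between the finger pads; the fingertips stand 25 mm ahead of it and the grasp point (between the pads) lies 6 mm ahead of it (bot.nose_length is the distance from the TCP to the fingertips, in m); z points along the fingers, y is the line along which they close (so a half turn about z gives the same grasp; the last joint's range is limited). The gripper opens to 85 mm and grips with 20 to 120 N. Pads are 22 mm wide; open, the fingers measure 114 mm over their backs; the gripper's body (76 mm by 85 mm) begins 54 mm behind the grasp point. The pads swing forward as they close: fully open they stand 13 mm farther back than shut.
Start: joints at [-1.23, 0.3, 1.521, -0, 1.321, -0.067], TCP at [0.218, -0.505, 0.256] pointing down, gripper open.
Joint ranges: [-3.03, 3.03], [-0.79, 2.21], [0.23, 2.52], [-1.04, 4.18], [0, 3.07], [-2.55, 2.55]. Speed limits (rad/s): [2.22, 2.22, 2.57, 3.14, 3.14, 3.14].

INTERFACE

Orientations are given as a unit quaternion [w, x, y, z].
In Python, from workcell import observe, eyes, workorder, bot gives the robot as it stands.
- The arm moves only by the tool move_arm, never from a script. Its argument "increments" is text: rows parted by semicolons, each of 5 numbers parted by spaces: the shift along the tool's x, y, z in cm, then the turn about the tool's z in degrees, then the finger opening in cm, from 0 to 8.54. In form: dx dy dz turn gripper; .... A call has 1 to 20 rows; each row is the pose to reach, as a shift and turn from the pose commanded when the call began, along the tool's axes at that moment; what a row does not reach only later rows make up. A row lasts 1/8 s, in which the tool goes at most 62.5 mm and 10.7 degrees, less where a joint would pass 70% of its speed; a pose out of reach is approached as far as the arm can. A call with a gripper value outside its range is refused whole. The fingers move at their own pace and stop on an object; the grip force is fixed at half the most. Time passes only in rows, so rows that repeat a pose let the fingers close. It gives the time, the measured TCP pose, the force, the opening and the grip force at its end, in the units of the state.
- observe(): the state, without advancing time (a new reading comes with each control period).
- eyes.camera(name): name is "scene" or "top"; returns (picture, depth): 400x640x3 uint8, red, green, blue; 400x640 float32, m along the optical axis (not along the pixel's ray), 0 where there is no reading.
- eyes.camera_params(name): a dict with "intrinsics" (3x3 intrinsics, pixels), "distortion" ([k1, k2, p1, p2, k3] as OpenCV has them; the pictures are not rectified), "T" (4x4, takes a point from camera to world coordinates). Camera axes: x right, y down, z forward; pixel columns grow to the right and rows downward; lengths in m; the calibration is good to about 2 mm. A picture is of the moment at which its call begins. camera_params takes no time and is no camera call.
- workorder.sign_off(): hands the job in; it is judged then, once.
The state is a dict: "clock": time; "joint_pos": joint angles; "joint_vel": joint speeds; "joint_efforts": joint torques, N m; "eef_pos": TCP position; "ee_rot": TCP orientation; "ft_force": force on the tool from outside, world axes, zero at the start; "torque": the same for the moment, N m; "opening": opening from 0.0 (shut) to 1.0 (fully open); "grip_force": force on a finger pad.
Only numpy, scipy, OpenCV 4.12 (cv2) and the standard library are available. Lean on these libraries where they do the work, as an engineer would, in place of code of your own. Each camera call takes 0.05 s, during which the arm holds its last target. There are 200 camera calls.

TASK

The capped bottle lying on the bench at the foot of the roller mixer's loading ramp has to be mixed. With the fingers, gently push it so that it rolls steadily up the ramp, without letting it roll back, over the front roller until it drops on to the pair of rollers and lies at rest against the rear one; then press the round start button on the mixer's control panel right down and move away. Do not squeeze, lift or carry the bottle, and leave everything else on the bench standing where it is.

Things in the scene. Friction and masses are not known exactly. Their poses are not given: they have to be found in the camera images.
- bottle: the bottle to be mixed, lying on its side: smooth white plastic, 64 mm wide, 140 mm long, 0.22 to 0.45 kg, rolls freely (back down the ramp if let go). Origin on its own axis, half way along; x runs along the axis from base (-70 mm) to grey cap end (+70 mm). The straight 64 mm body is x = -70 to +34 mm, centre of mass near x = -14 mm; the cap is 38 mm wide. y and z turn as it rolls
- mixer: roller mixer, fixed. Origin on bench; x along the rollers, away from the drive housing; y points up the ramp; z up. Rubber rollers 28 mm thick, 180 mm long, axes 36 mm high at y = 90 (front) and 136 mm (rear). White housing x = -159 to -93, y = -20 to 170, 68 mm high; on its top the button and a speed dial (y = 112, 82 mm high). Far cheek x = 93 to 101, 62 mm high. Guard bar y = 172, 78 mm high
- ramp: the mixer's aluminium loading ramp, fixed: 184 mm wide between side lips 10 mm high, 196 mm long, rising at 14 degrees. Origin mid-foot, where its face meets the bench; y runs up the slope, z stands square off the face, x as the mixer's. A bottle rolling on it has its axis 32 mm off the face. The front roller at its top stands about 1 mm above the line of the face
- front_roller: front (nearer the ramp) rubber roller, 28 mm in diameter; origin at the middle of its axis. It turns only stiffly (gear drive)
- rear_roller: rear rubber roller, the bottle's stop, 28 mm in diameter; origin at the middle of its axis. It turns only stiffly
- saddle (a point): the point midway between the rollers, 76 mm above the bench, where the bottle's axis comes to rest; the bottle drops about 6 mm from the front roller's crest into it
- start_top (a point): centre of the top face of the start button, a grey push button 28 mm in diameter in a black collar on the control panel, pressed straight down
- start (a joint): travel of the start button, 0 at rest, 0.006 m when right down (about 5 N); it springs back
- spare_tall: bystander: a capped bottle of the same kind standing upright beside the ramp, 64 mm wide, 140 mm high; origin under its base
- spare_back: bystander: another such bottle standing upright behind the mixer; origin under its base
- rack: bystander: white three-tier tube rack with six capped tubes, 56 x 180 x 114 mm; origin under its centre
- jar: bystander: closed clear jar with white lid, 60 mm wide, 52 mm high, near the ramp on the housing side; origin under its base
- beaker: bystander: glass beaker, 66 mm wide, 85 mm high, on the housing side, beyond the jar; origin under its base
- tip_box: bystander: closed pipette tip box 82 x 118 x 72 mm; origin under its centre
- bucket: bystander: aluminium centrifuge bucket standing upright, 78 mm wide, 96 mm high; origin under its base
There are look-alikes about, which are no part of the job. Leave any red look-alike of the bottle alone.

How it is judged:
On the way, in this order (a step that is already met when the one before it is completed fails the run):
1. the bottle is rolling up the ramp (y of bottle in the frame of ramp between 0.06 and 0.17 m and contact force between bottle and ramp above 0.3 N and z of bottle in the frame of ramp below 0.038 m), for 0.1 s.
2. the bottle lies at rest on both rollers (distance between bottle and saddle below 0.035 m and y of bottle in the frame of mixer between 0.105 and 0.121 m and contact force between bottle and front_roller above 0.2 N and contact force between bottle and rear_roller above 0.2 N and linear speed of bottle below 0.03 m/s), for 0.2 s.
3. the start button is pressed right down (value of joint start above 0.0045 m), for 0.05 s.
At the end, for the whole second after the job is handed in: The bottle lies at rest (under 0.03 m/s) on both rollers, its axis within 8 mm of midway between them, within 7 degrees of parallel to them, its middle within 35 mm of the saddle point; the start button, pressed after that at least 4.5 mm down, has sprung back (all of step 2 and z of bottle in the frame of mixer between 0.07 and 0.082 m and angle between the x axis of bottle and the x axis of mixer, either way round below 0.12 rad and value of joint start below 0.002 m); the robot touches nothing.
It fails at once if the bottle runs back down the ramp or is shot up it (faster than 0.3 m/s before it is over the front roller), or rolls away from the ramp ((linear speed of bottle above 0.3 m/s and y of bottle in the frame of mixer below 0.086 m) or (y of bottle in the frame of mixer below -0.235 m or x of bottle in the frame of mixer above 0.06 m or x of bottle in the frame of mixer below -0.06 m)).
It fails at once if the bottle is lifted or carried instead of rolled (more than 18 mm off the ramp, 15 mm off the bench, or raised above the rollers), or tipped on end (((z of bottle in the frame of ramp above 0.05 m and y of bottle in the frame of ramp above 0 m and y of bottle in the frame of mixer below 0.086 m) or (height (world z) of bottle above 0.047 m and y of bottle in the frame of ramp below 0 m) or height (world z) of bottle above 0.095 m) or (angle between bottle's own x axis and vertical below 1.27 rad or angle between bottle's own x axis and vertical above 1.87 rad)).
It fails at once if the bottle is squeezed or struck (more than 25 N) (contact force between the fingers and bottle above 25 N).
It fails at once if the mixer is started before the bottle is over the front roller (value of joint start above 0.004 m and y of bottle in the frame of mixer below 0.1 m).
It fails at once if a bystander is moved by more than 25 mm or tipped (distance of any of spare_tall, spare_back, rack, jar, beaker, tip_box, bucket from where it was at the start of the episode above 0.025 m or angle between any of spare_tall, spare_back, rack, jar, beaker, bucket's own z axis and vertical above 0.4 rad).
It also fails if it takes over 46 s, if anything falls off the work surface, if the arm or the gripper's body presses on something with over 40 N, if the wrist force passes 120 N, or if a joint passes its speed limit or range.

## Working session

There is one attempt and no reset: what is moved stays moved. The work goes in short steps, Python scripts to look and compute and a tool call to move; the robot and the scene stay as the last step left them, time stands still between calls to the robot, and variables do not carry over. Pictures are saved under pics/ and viewed, at most 13 in all, crops included, and the job is handed in when it is done.

Besides the shell and the picture viewer there is one more tool, called after "Emit:" by a JSON object that holds its "api" and its "payload". move_arm: Moves the arm, as the interface text tells. Its arguments: {"type":"object","properties":{"increments":{"type":"string"}},"required":["increments"]}

```bash
mkdir -p pics
cat > h.py <<'E'
import numpy as np, cv2
from workcell import observe, eyes, workorder, bot
def cloud(n):
    im,d=eyes.camera(n); p=eyes.camera_params(n)
    K=np.array(p["intrinsics"]);D=np.array(p["distortion"]);T=np.array(p["T"])
    v,u=np.mgrid[:400,:640]
    q=cv2.undistortPoints(np.stack([u,v],-1).reshape(-1,1,2).astype(np.float64),K,D).reshape(400,640,2)
    P=np.concatenate([q*d[...,None],d[...,None]],-1)@T[:3,:3].T+T[:3,3]
    P[d==0]=np.nan
    return im,P
E
python3 - <<'E'
from h import *
for n in("top","scene"):
    im,P=cloud(n); np.savez("/tmp/"+n,im=im,P=P)
    cv2.imwrite(f"pics/{n}0.png",im[...,::-1])
s=observe();print(s["eef_pos"],s["ee_rot"],s["opening"],s["clock"],bot.nose_length)
E
```

```text
[ 0.2180626  -0.50472765  0.25581406] [-4.92017794e-04  9.79286006e-01  2.02481288e-01 -6.55358461e-05] 0.9987074430287808 0.1 0.025
```

View pics/top0.png

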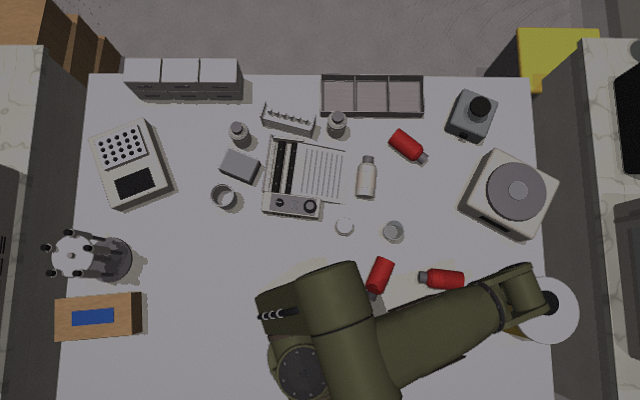

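View pics/scene0.png

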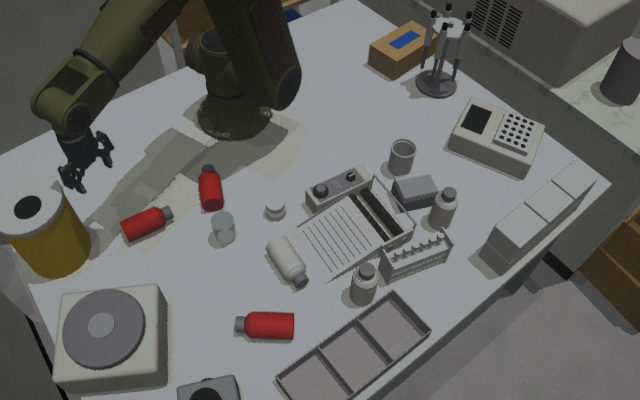

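Top view: the mixer's rollers are at about (285,167), with the ramp to the right and its foot at about x=343. The white bottle is at (367,177) with its cap up, the panel knobs at (310,206) and (280,203), and the red bottles are look-alikes. The scene view shows the same layout.

Run:
```python
from h import *
z=np.load("/tmp/top.npz");im,P=z["im"],z["P"]
cv2.imwrite("pics/crop.png",cv2.resize(im[90:250,205:415,::-1],None,fx=3.6,fy=3.6,interpolation=cv2.INTER_CUBIC))
for u,v in[(310,206),(280,203),(268,203),(295,207),(342,150),(340,200),(310,170),(330,170),(367,177),(337,118),(344,226),(393,231)]:print(u,v,P[v,u].round(4))
# bottle body: white and raised, in window
w=P[150:202,350:382].reshape(-1,3);w=w[w[:,2]>.03]
c,(sz),a=cv2.minAreaRect((w[:,:2]*1000).astype(np.float32));print("bottle rect",c,sz,a,np.nanmax(w[:,2]))
# housing top
w=P[180:225,255:330].reshape(-1,3);w=w[(w[:,2]>.06)&(w[:,2]<.074)]
print("housing",cv2.minAreaRect((w[:,:2]*1000).astype(np.float32)),np.median(w[:,2]))
# ramp plane: fit
w=P[155:200,303:336].reshape(-1,3);w=w[(w[:,2]>.004)&(w[:,2]<.055)]
A=np.c_[w[:,:2],np.ones(len(w))];k=np.linalg.lstsq(A,w[:,2],rcond=None)[0];print("ramp",k,np.degrees(np.arctan(np.hypot(*k[:2]))),np.degrees(np.arctan2(k[1],k[0])))
z=np.load("/tmp/scene.npz");im,P=z["im"],z["P"]
for u,v in[(320,190),(350,174),(285,260),(340,240)]:print(u,v,P[v,u].round(4))
```

```text
310 206 [ 0.4713 -0.0097  0.0934]
280 203 [0.4812 0.0874 0.0872]
268 203 [0.4844 0.1284 0.0659]
295 207 [0.4701 0.0392 0.0778]
342 150 [ 0.6805 -0.1172  0.02  ]
340 200 [ 0.5074 -0.111   0.0067]
310 170 [ 0.6033 -0.0077  0.0406]
330 170 [ 0.6103 -0.0761  0.0151]
367 177 [ 0.5752 -0.1973  0.0657]
337 118 [ 0.752  -0.0939  0.1401]
344 226 [ 0.4121 -0.1212  0.0576]
393 231 [ 0.4028 -0.2902  0.0062]
bottle rect (585.09375, -195.5985870361328) (63.9908332824707, 141.8123016357422) 84.50704193115234 0.07388264296690772
housing ((482.96722412109375, 55.8063850402832), (189.90003967285156, 71.18618774414062), 83.06665802001953) 0.0696245635129461
ramp [0.02831105 0.25429728 0.01995152] 14.352258117827699 83.64739062660944
320 190 [ 0.4818 -0.0145  0.0914]
350 174 [0.4833 0.092  0.084 ]
285 260 [ 0.5868 -0.2086  0.0603]
340 240 [ 0.6089 -0.0434  0.0252]
```

View pics/crop.png

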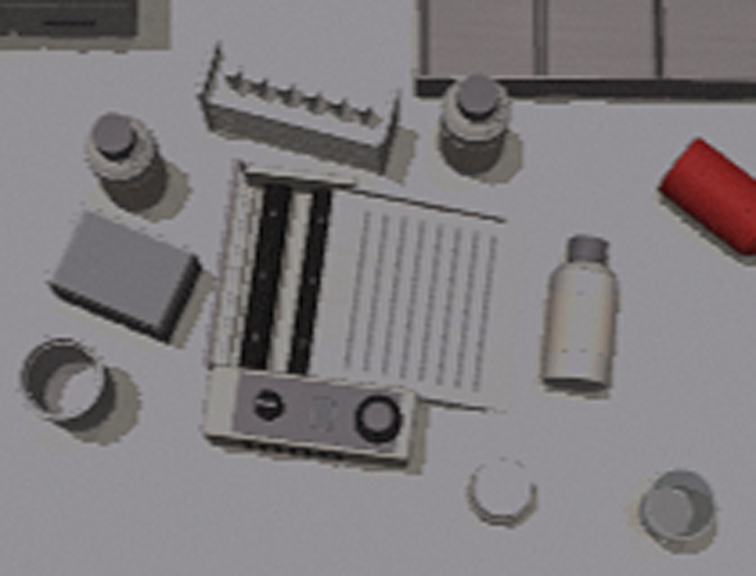

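The bottle sits at mixer (x +4 mm, y -163 mm), aligned within 1°. The mixer yaw is about -6.6°, and the start button is at about (0.476,-0.011,0.092). The dial measured at mixer y=109 mm against the given 112 mm, so the frame agrees. First I'll move the arm behind the bottle with the finger line parallel to its axis.

Emit:
{"api": "move_arm", "payload": {"increments": "2 -0.4 0.5 -5 5; 6 -1.2 1 -12 5; 11 -2.2 2 -20 5; 16 -3.2 3 -29 5; 21 -4.2 4 -38 5; 26 -5.2 5 -46 5; 31 -6.2 6 -54 5; 36 -7.2 7 -60 5; 39.5 -8 8 -60 5; 41.1 -8.3 8.6 -60 5; 41.1 -8.3 8.6 -60 5; 41.1 -8.3 8.6 -60 5"}}

```text
clock: 1.6
eef_pos: [0.5618, -0.2666, 0.1706]
ee_rot: [0.0, 0.747, 0.665, -0.0]
ft_force: [-0.4, 1.5, 0.1]
opening: 0.586
grip_force: 0.0
```

Run:
```python
from h import *
im,P=cloud("scene")
cv2.imwrite("pics/s1.png",cv2.resize(im[150:330,200:440,::-1],None,fx=3,fy=3))
s=observe();print(s["eef_pos"],s["ee_rot"],s["opening"],s["clock"],s["ft_force"],s["joint_pos"])
```

```text
[ 0.56179548 -0.26673309  0.17079141] [2.68620887e-04 7.47288632e-01 6.64499532e-01 2.43366834e-05] 0.5827821261257127 1.65 [-0.3313146  -0.13851351  0.50059689] [-5.02112706e-01  5.34664604e-01  1.39535590e+00 -1.43429499e-04
  1.21104968e+00 -3.84913799e-01]
```

View pics/s1.png

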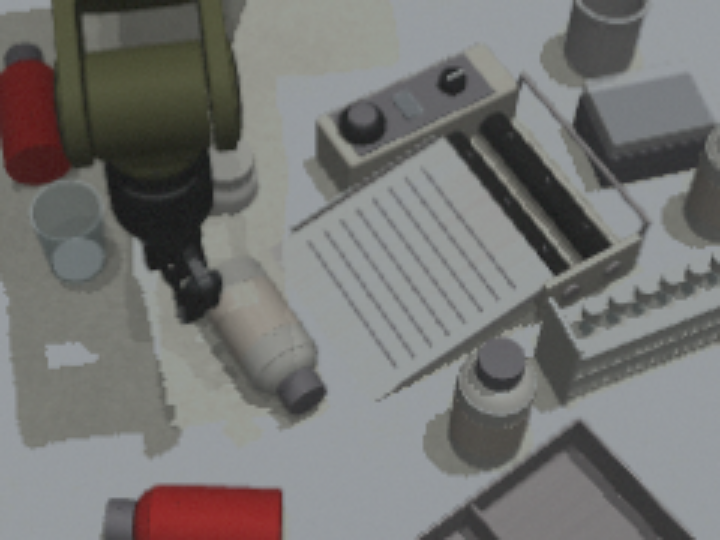

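The gripper is behind the bottle, and the bottle is still parallel to the ramp foot. Next I'll lower and touch the bottle gently.

Emit:
{"api": "move_arm", "payload": {"increments": "0 0 2 0 5; 0 0 5 0 5; 0 0 8 0 5; 0 0 10.5 0 5; 0 0 12.5 0 5; 0 0 13.2 0 5; 0 0 13.2 0 5; 0.6 0 13.2 0 5; 1.2 0 13.2 0 5; 1.7 0 13.2 0 5; 2.1 0 13.2 0 5; 2.5 0 13.2 0 5; 2.9 0 13.2 0 5; 3.2 0 13.2 0 5"}}

```text
clock: 3.4
eef_pos: [0.5662, -0.2337, 0.0383]
ee_rot: [-0.0, 0.747, 0.665, 0.0]
ft_force: [0.1, 0.5, -0.1]
opening: 0.589
grip_force: 0.0
```

```bash
cat >> h.py <<'E'
O=np.array([.5995,-.0332]);R=np.array([[.993,-.115],[.115,.993]]) # rows: mixer x, y
def bottle():
    for n in("top","scene"):
        im,P=cloud(n); hsv=cv2.cvtColor(im,cv2.COLOR_RGB2HSV)
        m=np.stack([*( (P[...,:2]-O)@R.T ).transpose(2,0,1),P[...,2]],-1)
        base=np.maximum(0,(m[...,1]+.111)*.25)
        k=(m[...,2]>base+.03)&(m[...,2]<base+.075)&(abs(m[...,0])<.085)&(m[...,1]>-.25)&(m[...,1]<.165)&(hsv[...,2]>100)&(hsv[...,1]<70)
        q=m[k]
        if len(q)<30: print(n,len(q));continue
        print(n,len(q),"rect",cv2.minAreaRect((q[:,:2]*1000).astype(np.float32)),"zmax",np.percentile(q[:,2],95).round(4))
    s=observe();e=R@(s["eef_pos"][:2]-O);print("tcp mixer",e.round(4),s["eef_pos"][2].round(4),s["ft_force"].round(2),s["clock"])
    return im
E
python3 - <<'E'
from h import *
im=bottle();cv2.imwrite("pics/s2.png",cv2.resize(im[150:330,200:440,::-1],None,fx=3,fy=3))
E
```

```text
top 127 rect ((22.898780822753906, -137.34274291992188), (25.121875762939453, 106.04617309570312), 77.68447875976562) zmax 0.0641
scene 568 rect ((5.468254089355469, -155.50827026367188), (134.44757080078125, 56.21639633178711), 0.7403144836425781) zmax 0.0664
tcp mixer [-0.01   -0.2029] 0.0383 [ 1.08 -0.93 -1.18] 3.5
```

View pics/s2.png

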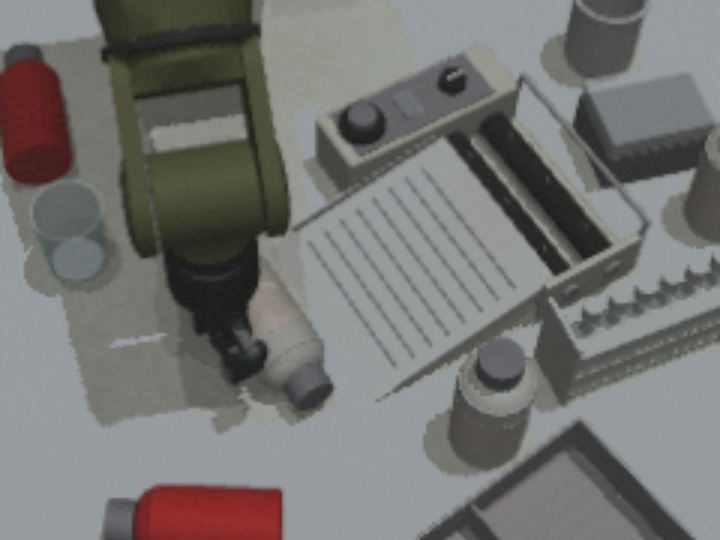

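The fingers are in contact, and the scene-view measurement puts the bottle at y≈-157 mm, still parallel. Now I'll push to the foot and up the ramp.

Emit:
{"api": "move_arm", "payload": {"increments": "0.3 0 0 0 5; 0.7 0 0 0 5; 1.2 0 0 0 5; 1.7 0 0 0 5; 2.2 0 0 0 5; 2.7 0 0 0 5; 3.2 0 0 0 5; 3.7 0 0 0 5; 4.2 0 -0.05 0 5; 4.7 0 -0.15 0 5; 5.2 0 -0.3 0 5; 5.7 0 -0.4 0 5; 6.2 0 -0.55 0 5; 6.7 0 -0.65 0 5; 7.2 0 -0.8 0 5; 7.7 0 -0.9 0 5; 8.2 0 -1.05 0 5; 8.7 0 -1.15 0 5; 9.2 0 -1.3 0 5; 9.7 0 -1.4 0 5"}}

```text
clock: 6.0
eef_pos: [0.5776, -0.1379, 0.0529]
ee_rot: [0.001, 0.747, 0.665, -0.0]
ft_force: [-1.5, -4.5, 3.7]
opening: 0.585
grip_force: 2.7
```

Run:
```python
from h import *
im=bottle();cv2.imwrite("pics/s3.png",cv2.resize(im[150:330,200:440,::-1],None,fx=3,fy=3))
```

```text
top 46 rect ((28.27816390991211, -37.37904357910156), (11.491621971130371, 89.18779754638672), 85.31499481201172) zmax 0.0716
scene 446 rect ((12.536853790283203, -53.14196014404297), (50.464508056640625, 122.73719024658203), 75.79863739013672) zmax 0.0794
tcp mixer [-0.0098 -0.1059] 0.0526 [ 0.38 -2.06 -0.39] 6.1
```

View pics/s3.png

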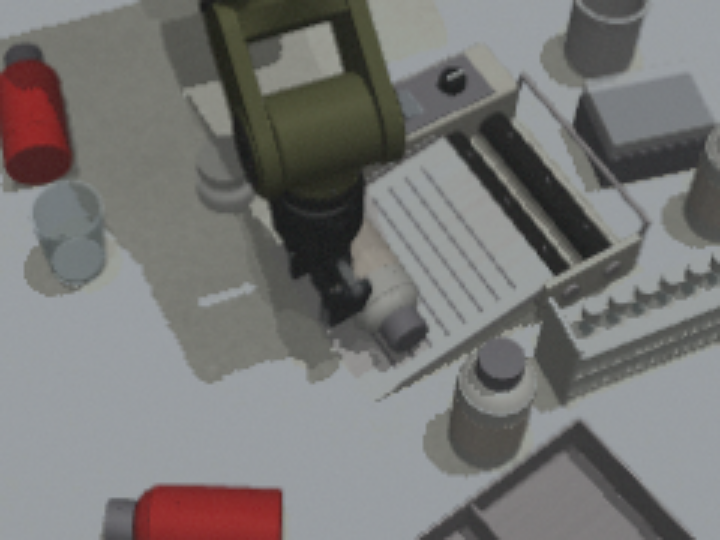

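The bottle is on the ramp at y≈-60 mm and parallel to it, and the force is small. I'll carry on.

Emit:
{"api": "move_arm", "payload": {"increments": "0.4 0 -0.1 0 5; 0.9 0 -0.2 0 5; 1.4 0 -0.35 0 5; 1.9 0 -0.5 0 5; 2.4 0 -0.6 0 5; 2.9 0 -0.75 0 5; 3.4 0 -0.85 0 5; 3.9 0 -1.0 0 5; 4.4 0 -1.1 0 5; 4.9 0 -1.25 0 5; 5.4 0 -1.35 0 5; 5.9 0 -1.5 0 5; 6.4 0 -1.6 0 5; 6.9 0 -1.75 0 5; 7.4 0 -1.85 0 5; 7.9 0 -2 0 5; 8.4 0 -2.1 0 5; 8.9 0 -2.25 0 5; 9.4 0 -2.35 0 5; 9.9 0 -2.5 0 5"}}

```text
clock: 8.6
eef_pos: [0.5889, -0.0396, 0.0775]
ee_rot: [0.0, 0.747, 0.665, -0.0]
ft_force: [0.2, -5.0, 3.3]
opening: 0.589
grip_force: 2.8
```

Run:
```python
from h import *
im=bottle();cv2.imwrite("pics/s4.png",cv2.resize(im[150:330,200:440,::-1],None,fx=3,fy=3))
```

```text
top 0
scene 353 rect ((18.032196044921875, 42.92700958251953), (48.06370544433594, 112.19007110595703), 73.16787719726562) zmax 0.104
tcp mixer [-0.0098 -0.007 ] 0.0775 [ 1.57 -2.7   1.4 ] 8.7
```

View pics/s4.png

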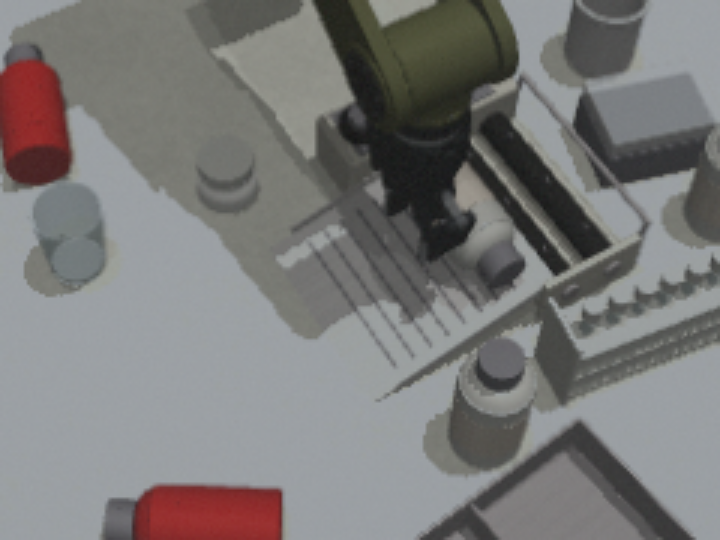

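The bottle is at y≈+38 mm and parallel. Next I'll push it over the front roller, slowing near the crest.

Emit:
{"api": "move_arm", "payload": {"increments": "0.4 0 -0.1 0 5; 0.9 0 -0.2 0 5; 1.4 0 -0.35 0 5; 1.9 0 -0.5 0 5; 2.4 0 -0.6 0 5; 2.9 0 -0.75 0 5; 3.4 0 -0.85 0 5; 3.9 0 -1.0 0 5; 4.3 0 -1.1 0 5; 4.7 0 -1.2 0 5; 5 0 -1.25 0 5; 5.3 0 -1.25 0 5; 5.6 0 -1.25 0 5; 5.9 0 -1.25 0 5; 6.2 0 -1.25 0 5; 6.4 0 -1.25 0 5; 6.4 0 -1.25 0 5; 6.4 0 -1.25 0 5; 6.4 0 -1.25 0 5"}}

```text
clock: 11.08
eef_pos: [0.5962, 0.0243, 0.0898]
ee_rot: [-0.0, 0.747, 0.665, -0.0]
ft_force: [0.1, -0.0, -0.8]
opening: 0.592
grip_force: 0.0
```

Run:
```python
from h import *
im=bottle();cv2.imwrite("pics/s5.png",cv2.resize(im[150:330,200:440,::-1],None,fx=3,fy=3))
```

```text
top 0
scene 386 rect ((17.869346618652344, 117.34855651855469), (49.43307113647461, 107.66609954833984), 69.1900405883789) zmax 0.11
tcp mixer [-0.0099  0.0567] 0.0898 [-0.01  0.17  0.9 ] 11.175
```

View pics/s5.png

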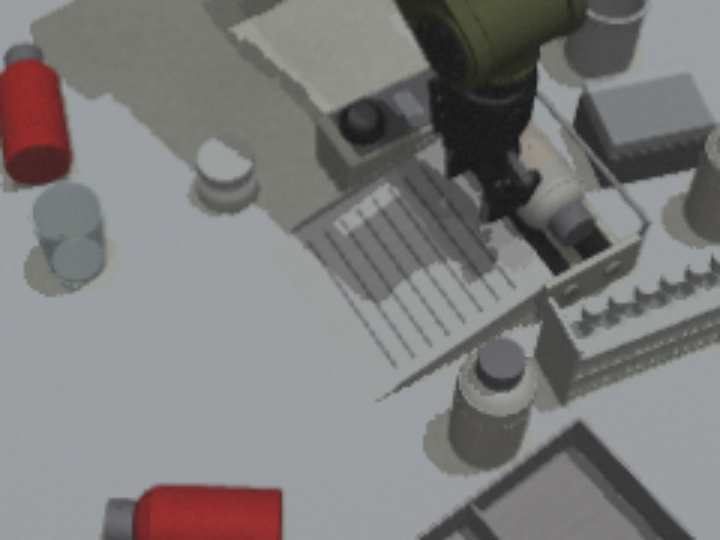

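The bottle has dropped into the saddle and the fingers are free. I'll retreat and check the bottle and button positions.

Emit:
{"api": "move_arm", "payload": {"increments": "-1 0 0 0 5; -2.5 0 0 0 5; -4 0 -0.5 0 5; -6 0 -3 0 3; -8 0 -6 0 1; -10 0 -9 0 0; -12 0 -11 0 0; -13 0 -11 0 0; -13 0 -11 0 0"}}

```text
clock: 12.3
eef_pos: [0.5807, -0.1054, 0.1988]
ee_rot: [-0.001, 0.747, 0.665, -0.0]
ft_force: [-0.7, 0.5, -0.6]
opening: 0.002
grip_force: 0.0
```

Run:
```python
from h import *
im=bottle()
for n in("top","scene"):
    im,P=cloud(n)
    m=np.stack([*((P[...,:2]-O)@R.T).transpose(2,0,1),P[...,2]],-1)
    k=(abs(m[...,0]+.125)<.03)&(abs(m[...,1]-.01)<.035)&(m[...,2]>.084)&(m[...,2]<.105)
    q=m[k]; print(n,len(q))
    if len(q): print(cv2.minAreaRect((q[:,:2]*1000).astype(np.float32)),np.median(q,0),q[:,2].max(),np.median(P[k],0))
cv2.imwrite("pics/s6.png",cv2.resize(im[150:330,200:440,::-1],None,fx=3,fy=3))
s=observe();print(s["eef_pos"],s["ee_rot"])
```

```text
top 577 rect ((2.3879547119140625, 112.62073516845703), (136.7244110107422, 58.52236557006836), 0.1275213360786438) zmax 0.1121
scene 827 rect ((2.4091339111328125, 109.81465148925781), (139.00048828125, 59.3033561706543), 0.47055941820144653) zmax 0.1102
tcp mixer [-0.0103 -0.0729] 0.1986 [-0.2  -0.43  0.26] 12.4
top 0
scene 0
[ 0.58108086 -0.10419866  0.19894   ] [-5.67449475e-04  7.46627203e-01  6.65242342e-01 -3.52555825e-04]
```

View pics/s6.png

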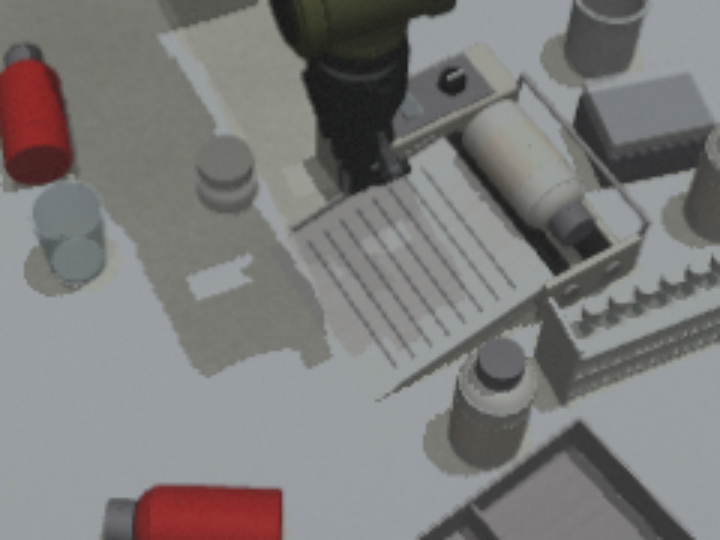

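The bottle lies in the saddle at y≈112 mm and 0.1–0.5° off parallel. The arm now hides the button, so I'll measure it from the first clouds.

Run:
```python
from h import *
for n in("top","scene"):
    z=np.load(f"/tmp/{n}.npz");P=z["P"]
    m=np.stack([*((P[...,:2]-O)@R.T).transpose(2,0,1),P[...,2]],-1)
    for y0 in(.007,.112):
        k=(abs(m[...,0]+.125)<.03)&(abs(m[...,1]-y0)<.03)&(m[...,2]>(.088 if y0<.1 else .078))&(m[...,2]<.105)
        q=m[k]; print(n,len(q),cv2.minAreaRect((q[:,:2]*1000).astype(np.float32)),np.median(q[:,2]),q[:,2].max())
e=observe()["eef_pos"];print(R@(e[:2]-O))
```

```text
top 51 ((-128.40536499023438, 12.24693775177002), (23.350296020507812, 26.16465950012207), 5.874711990356445) 0.09153941833721668 0.10009936520495599
top 53 ((-128.16610717773438, 118.4782485961914), (26.12720489501953, 35.9073371887207), 7.1909050941467285) 0.08278277147733215 0.09084362143922853
scene 53 ((-126.11493682861328, 9.370874404907227), (21.954833984375, 28.29363250732422), 58.616729736328125) 0.09092337212137025 0.09502853171166548
scene 58 ((-126.93402862548828, 109.14217376708984), (22.43877410888672, 24.63094139099121), 56.12428665161133) 0.0827592251057574 0.08795905215912891
[-0.01012536 -0.07261987]
```

The button is at mixer (-127, +10) mm with its top at about 91 mm. I'll move above it and approach.

Emit:
{"api": "move_arm", "payload": {"increments": "1.5 -2 0 0 0; 3.5 -5 0 0 0; 5.5 -8 0 0 0; 7.3 -10.5 0 0 0; 8.3 -11.7 0 0 0; 8.3 -11.7 0 0 0; 8.3 -11.7 2 0 0; 8.3 -11.7 4.5 0 0; 8.3 -11.7 6.5 0 0; 8.3 -11.7 7.5 0 0; 8.3 -11.7 7.9 0 0; 8.3 -11.7 8.1 0 0; 8.3 -11.7 8.3 0 0; 8.3 -11.7 8.4 0 0; 8.3 -11.7 8.5 0 0; 8.3 -11.7 8.5 0 0"}}

```text
clock: 14.5
eef_pos: [0.4747, -0.0088, 0.1149]
ee_rot: [0.0, 0.747, 0.665, 0.0]
ft_force: [-0.4, 0.1, 2.1]
opening: -0.0
grip_force: 0.7
```

Run:
```python
from h import *
im=bottle();cv2.imwrite("pics/s7.png",cv2.resize(im[150:330,200:440,::-1],None,fx=3,fy=3))
```

```text
top 539 rect ((-8.635505676269531, 112.58465576171875), (114.45648193359375, 57.950408935546875), 0.05324011668562889) zmax 0.1121
scene 806 rect ((1.5203781127929688, 110.4669189453125), (58.669681549072266, 139.17880249023438), 89.13232421875) zmax 0.1103
tcp mixer [-0.1268  0.0099] 0.1149 [ 0.16 -0.03  1.77] 14.6
```

View pics/s7.png

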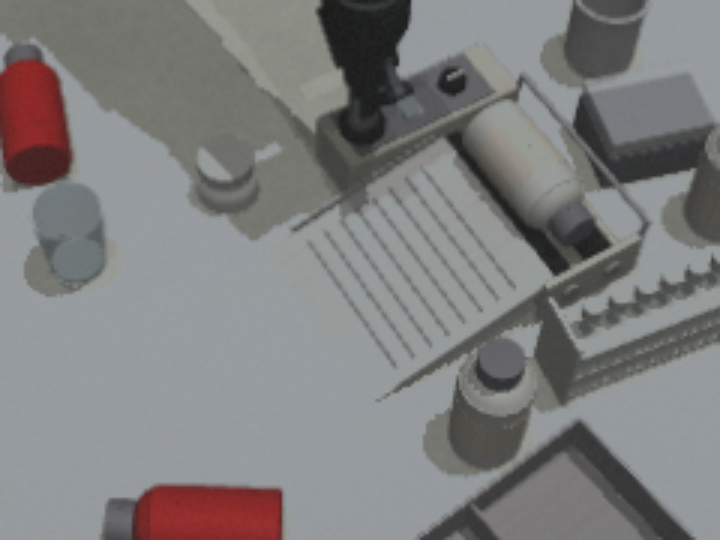

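The fingertips are on the button at (362,120) in the crop, with about 2 N of contact. I'll press on in small steps.

Emit:
{"api": "move_arm", "payload": {"increments": "0 0 0.1 0 0; 0 0 0.2 0 0; 0 0 0.3 0 0; 0 0 0.4 0 0; 0 0 0.45 0 0; 0 0 0.5 0 0; 0 0 0.5 0 0; 0 0 0.5 0 0"}}

```text
clock: 15.6
eef_pos: [0.4747, -0.0088, 0.1098]
ee_rot: [0.0, 0.747, 0.665, 0.0]
ft_force: [0.3, 0.5, 3.9]
opening: -0.002
grip_force: 2.2
```

Emit:
{"api": "move_arm", "payload": {"increments": "0 0 0.05 0 0; 0 0 0.1 0 0; 0 0 0.15 0 0; 0 0 0.15 0 0; 0 0 0.15 0 0"}}

```text
clock: 16.23
eef_pos: [0.4748, -0.0088, 0.1089]
ee_rot: [0.0, 0.747, 0.665, 0.0]
ft_force: [-4.1, 0.3, 12.9]
opening: 0.001
grip_force: 6.8
```

The force jumped to 13 N and the tool stopped 0.6 mm short, so the button is at its end stop. I'll move away.

Emit:
{"api": "move_arm", "payload": {"increments": "0 0 -0.5 0 0; 0 0 -2 0 0; 0 0 -5 0 0; -2 -1 -9 0 0; -6 -2 -12 0 0; -10 -3 -12 0 0; -12 -3 -12 0 0; -12 -3 -12 0 0; -12 -3 -12 0 0"}}

```text
clock: 17.35
eef_pos: [0.4309, -0.124, 0.2284]
ee_rot: [-0.0, 0.747, 0.665, -0.0]
ft_force: [0.6, 0.4, 0.5]
opening: -0.001
grip_force: 0.0
```

Run:
```python
from h import *
im=bottle();im,P=cloud("scene");m=np.stack([*((P[...,:2]-O)@R.T).transpose(2,0,1),P[...,2]],-1)
k=(abs(m[...,0]+.125)<.03)&(abs(m[...,1]-.007)<.03)&(m[...,2]>.088)&(m[...,2]<.105)
print(k.sum(),np.median(m[k][:,2]))
cv2.imwrite("pics/s8.png",cv2.resize(im[150:330,200:440,::-1],None,fx=3,fy=3))
```

```text
top 553 rect ((-9.070934295654297, 113.33300018310547), (113.76899719238281, 58.09797286987305), 0.017155027016997337) zmax 0.1125
scene 776 rect ((-2.6071205139160156, 109.92809295654297), (58.02756118774414, 129.782470703125), 89.54801940917969) zmax 0.1103
tcp mixer [-0.1569 -0.1094] 0.2283 [0.11 0.7  0.71] 17.45
56 0.0913510863782262
```

View pics/s8.png

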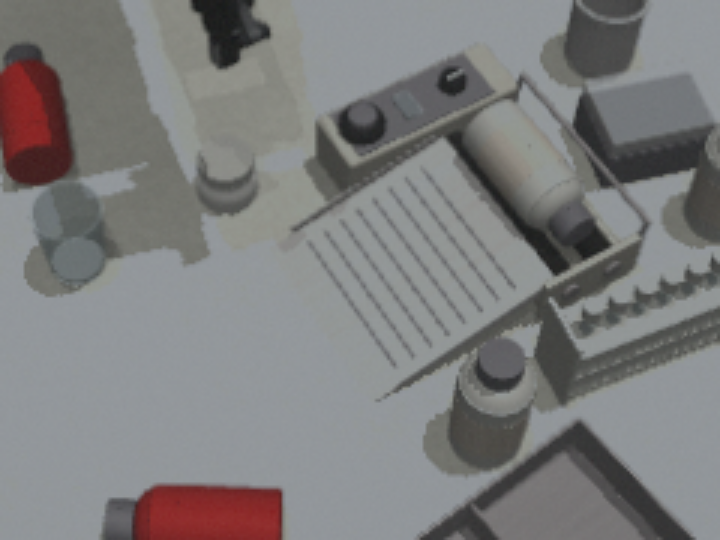

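The bottle is in the saddle, the button has sprung back to 91 mm, and the arm is clear.

```bash
python3 -c "
from workcell import workorder
print(workorder.sign_off())"
```

```text
the job is handed in; nothing more can be done
None
```

The bottle was rolled up the ramp and lies at rest on both rollers, the start button was pressed to its stop and sprang back, the arm is clear, and the job is handed in; sign-off returned no verdict.

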